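Move a label holder to the wax drying rack and hold it home

TASK

Pull the orange label holder straight up out of its spring-clip parking socket, then push it down behind the aluminium lip at the front edge of the drying rack, with its paper label facing out from the rack (away from the mushrooms), until it is fully home against the sprung foot in the channel. The foot pushes it back up if you let go, so finish while still holding it pressed fully home. Leave the blue label holder, the two wax mushrooms on the rack and the pink cup where they are.

Things in the scene. Friction and masses are not known exactly. Their poses are not given: they have to be found in the camera images.
- holder_orange: Orange plate to be moved, 10 mm thick (x), 70 wide (y), 105 high, about 0.12 kg, upright in socket_orange. Origin: centre of underside; z up, -x is the label side (white paper). The top 29 mm is a grip tab 36 mm wide, to pinch across the 10 mm thickness (fingers closing along x). Groove 3 mm deep in the label side over heights 10-24 mm; lowest 4 mm is a lead-in of 7 x 64 mm.
- label_face (a point): Point on the orange holder's label face: 5 mm along its -x from its middle plane, 60 mm above its underside.
- holder_blue: Blue label holder of the same shape and size, standing in socket_blue; leave it alone. Origin: centre of its underside.
- socket_orange: Dark steel parking socket, fixed, 50 x 92 mm, 48 high, origin centre of underside on the table; a brass spring barrel on its front (-x). Slot 12 mm (x) by 72 mm (y), open at the top, centred, floor 12 mm above the table; the holder stands on it, same axes. A sprung ball in the front wall sits in the holder's groove: roughly 5 to 10 N straight up frees the holder.
- socket_blue: Same kind of socket for the blue holder, fixed. The two sockets may have exchanged places.
- rack: Low plywood drying rack, fixed, 200 mm deep, 300 mm wide, board top 65 mm above the table. Origin: on the table right under the middle of the label channel at its front edge; x points back over the board, -x is the front (out), y along the edge, z up.
- channel (a point): Where the centre of the holder's underside must come: middle of the channel behind the lip, on its floor ledges 30 mm above the table, right over the rack's origin, same axes. Channel 14 mm wide (x), 78 long (y), up to the lip edge 65 mm above the table; above that lip and fascia (86 mm long) flare out to a mouth about 30 mm wide, 74 mm above the table.
- foot (a joint): Sprung black foot, 10 x 34 mm, amid the channel's floor: how far it is pushed down (m). 0 at rest, its top 8 mm above the ledges (38 mm above the table); 0.007 to 0.008 when the holder sits on the ledges. It pushes up with 4.5 N at rest, 8 N at 0.008.
- mushroom_a: Black wax mushroom, 72 mm across, 70 mm high, standing on the rack board (away from the channel). Origin: centre of its underside. Leave it alone.
- mushroom_b: Smaller black wax mushroom, 58 mm across, 56 mm high, standing on the rack board. Origin: centre of its underside. Leave it alone.
- cup: Pink cup, 64 mm across, 60 mm high, standing on the table. Origin: centre of its underside. Leave it alone.
Mind the look-alikes: they are no part of the job. What is shaped like the socket_orange but green or purple is not meant.

How it is judged:
On the way, in this order (a step that is already met when the one before it is completed fails the run):
1. the orange holder is pulled clear up out of its socket (z of holder_orange in the frame of socket_orange above 0.05 m), for 0.1 s.
2. the orange holder stands in the channel behind the lip (z of holder_orange in the frame of channel below 0.025 m and horizontal distance between holder_orange and channel below 0.008 m and angle between holder_orange's own z axis and vertical below 0.2 rad), for 0.1 s.
At the end, for the whole second after the job is handed in: The orange holder is held by the gripper's fingers (touching with over 2 N) pressed home in the channel: underside within 2.5 mm of the ledges and 7 mm of the channel's centre, foot pushed down over 5.5 mm, upright within 0.15 rad, in line with the rack edge within 0.12 rad, label side out, at rest (value of joint foot above 0.0055 m and z of holder_orange in the frame of channel below 0.0025 m and horizontal distance between holder_orange and channel below 0.007 m and angle between holder_orange's own z axis and vertical below 0.15 rad and angle between the y axis of holder_orange and the y axis of rack, either way round below 0.12 rad and x of label_face in the frame of channel below 0 m and contact force between the fingers and holder_orange above 2 N and linear speed of holder_orange below 0.02 m/s); the arm keeps its last pose, push and grip.
It fails at once if the blue label holder is disturbed (distance of holder_blue from where it was at the start of the episode above 0.012 m).
It fails at once if a wax mushroom is disturbed (distance of any of mushroom_a, mushroom_b from where it was at the start of the episode above 0.02 m).
It fails at once if the cup is disturbed (distance of cup from where it was at the start of the episode above 0.025 m).
It also fails if it takes over 42 s, if anything falls off the work surface, if the arm or the gripper's body presses on something with over 40 N, if the wrist force passes 120 N, or if a joint passes its speed limit or range.

ROBOT

A 7-joint arm with a two-finger parallel gripper is mounted at the origin on the work surface. World frame = base frame: x ahead of the robot, y to its left, z up, the work surface at z = 0. Lengths are in m, angles in rad, forces in N, time in s.
With the tool pointing down it reaches from about 0.4 to 0.9 m from the base axis. Payload 5.6 kg.
Tool frame: the origin (TCP) lies midway between the tips of the shut fingers; the grasp point (between the pads) lies behind it (bot.grip_point_offset is the z of the grasp point in the tool frame, in m); z points along the fingers, y is the line along which they close (so a half turn about z gives the same grasp; the last joint's range is limited). The gripper opens to 92 mm and grips with 3 to 60 N. Pads are 20 mm wide; open, the fingers measure 128 mm over their backs; the gripper's body (75 mm by 189 mm) begins 69 mm behind the grasp point.
Start: joints at [1.299, 0.468, -0.012, 1.603, 0.006, 1.071, -0.056], TCP at [0.147, -0.633, 0.192] pointing down, gripper open.
Joint ranges: [-2.53, 2.53], [-0.31, 2.02], [-1.57, 1.55], [0.28, 2.44], [-1.29, 4.43], [0.15, 1.84], [-2.92, 2.92]. Speed limits (rad/s): [2.57, 2.57, 3.14, 3.14, 3.14, 3.14, 3.14].

INTERFACE

Orientations are given as a rotation vector (axis times angle).
In Python, from plant import bot gives the robot as it stands. Calls block until the motion is done:
- bot.goto(position, orientation): joint-space move of the TCP to a pose.
- bot.move_linear(position, frame=None, speed=0.15): straight line of the TCP; frame=None keeps the orientation; speed is the mean speed in m/s.
- bot.set_joints(angles): joint-space move.
- bot.gripper_to(opening, grasp_force=None): finger opening in m; grasp_force is the grip in N (None keeps the last); returns when the fingers have stopped.
- bot.pause(seconds).
- bot.solve_ik(position, orientation): joint angles nearest the present ones, or None.
- bot.get_obs(): the state.
- bot.get_image(name): name is "scene" or "top"; returns the picture (480x640x3 uint8, red, green, blue); there is no depth.
- bot.camera_info(name): a dict with "mtx" (3x3 intrinsics, pixels), "R" (3x3) and "t" (3): a world point X has camera coordinates R X + t. Camera axes: x right, y down, z forward; pixel columns grow to the right and rows downward; lengths in m; the calibration is good to about 2 mm. A picture is of the moment at which its call begins. camera_info takes no time and is no camera call.
A pose or a line that the arm cannot do raises bot.IKError and nothing moves.
- bot.close_job(): hands the job in; it is judged then, once.
The state is a dict: "time": time; "qpos": joint angles; "qd": joint speeds; "joint_torque": joint torques, N m; "ee_pos": TCP position; "tool_rot": TCP orientation; "ft_force": force on the tool from outside, world axes, zero at the start; "moment": the same for the moment, N m; "width": finger opening in m; "gripper_force": force on a finger pad.
Only numpy, scipy, OpenCV 4.12 (cv2) and the standard library are available. Lean on these libraries where they do the work, as an engineer would, in place of code of your own. Each camera call takes 0.05 s, during which the arm holds its last target. There are 200 camera calls.

## Working session

There is one attempt and no reset: what is moved stays moved. The work goes in short steps, each a Python script; the robot and the scene stay as the last script left them, time stands still between calls to the robot, and variables do not carry over. Pictures are saved under pics/ and viewed, at most 10 in all, crops included, and the job is handed in when it is done.

```bash
mkdir -p pics
python3 - <<'E'
from plant import bot
import cv2,numpy as np
for n in("scene","top"):
    im=bot.get_image(n); cv2.imwrite(f"pics/{n}0.png",im[:,:,::-1]); c=bot.camera_info(n); print(n,c["mtx"].tolist(),(-c["R"].T@c["t"]).round(3),c["R"].round(3).tolist())
o=bot.get_obs();print(o,bot.grip_point_offset)
E
```

```text
scene [[468.81554192395123, 0.0, 321.5932571142552], [0.0, 468.81554192395123, 242.28322748463464], [0.0, 0.0, 1.0]] [ 1.216 -0.233  0.893] [[0.364, 0.931, 0.006], [0.706, -0.272, -0.653], [-0.607, 0.243, -0.757]]
top [[532.5119687274188, 0.0, 322.0866699152903], [0.0, 532.5119687274188, 241.98495015170866], [0.0, 0.0, 1.0]] [0.38  0.022 1.334] [[0.011, -1.0, -0.01], [-0.988, -0.01, -0.151], [0.151, 0.012, -0.988]]
{'time': 0.1, 'qpos': array([ 1.29902822,  0.46830877, -0.01159522,  1.60350831,  0.00600025,
        1.0714317 , -0.05630617]), 'qd': array([ 0.0015749 , -0.00317062,  0.00097557, -0.00416022, -0.00015797,
       -0.00057433, -0.0011407 ]), 'joint_torque': array([ 1.51045202e-03, -5.21646523e+01, -1.21000255e-02, -2.44366318e+01,
       -5.67212014e-02,  1.40915508e-02,  6.92700655e-05]), 'ee_pos': array([ 0.14720472, -0.6325342 ,  0.1915325 ]), 'tool_rot': array([-3.1194944e+00, -3.5826244e-01,  4.7743015e-04]), 'ft_force': array([0.53491941, 0.07777067, 0.29686095]), 'moment': array([-0.03227269, -0.0238893 ,  0.01223203]), 'gripper_force': 0.0, 'width': 0.09206792617583098} -0.0187
```

View pics/scene0.png

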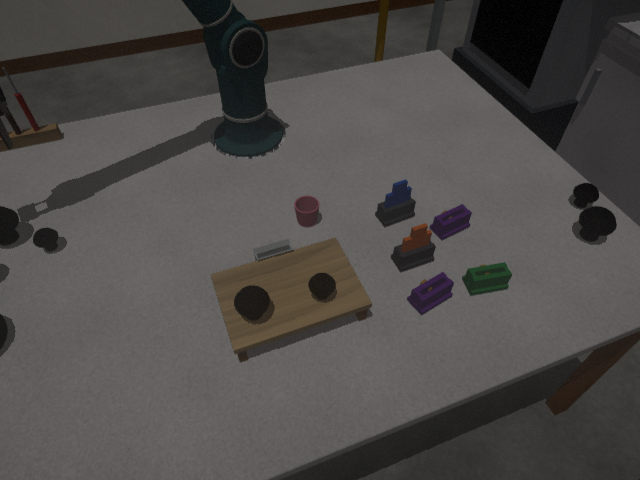

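View pics/top0.png

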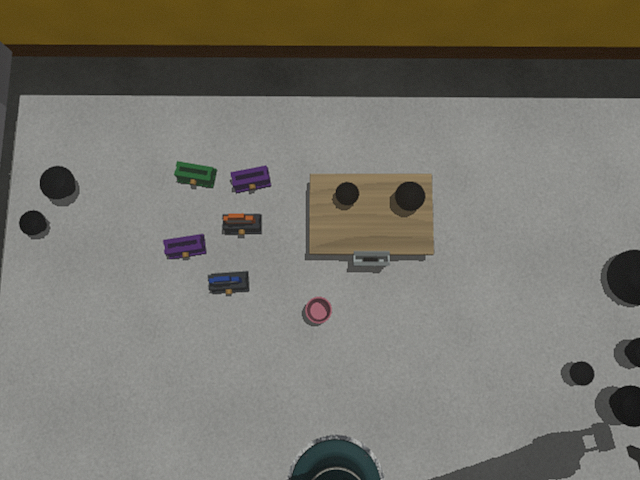

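The top view shows the orange holder in a dark socket at about (241,222), with its brass barrel below it at (241,233). The blue holder is at (229,282), and the rack lip is at (371,259). The cup is at (318,311) and the mushrooms are at (347,194) and (410,196). Candidates (top view): dark socket with orange plate (241,222), dark socket with blue plate (229,282), purple (250,179) and (185,246), green (195,174). Only the first is dark steel and holds the orange plate, so I'll confirm it with an enlarged crop.

Run:
```python
import cv2,numpy as np
t=cv2.imread("pics/top0.png");s=cv2.imread("pics/scene0.png")
def cr(im,u,v,w,h):return cv2.resize(im[v:v+h,u:u+w],(400,300),interpolation=cv2.INTER_CUBIC)
P=np.vstack([np.hstack([cr(t,209,200,64,48),cr(t,339,236,64,48)]),np.hstack([cr(s,380,220,72,54),cr(s,240,225,72,54)])])
cv2.imwrite("pics/crop.png",np.clip(P*1.5,0,255).astype(np.uint8))
for n,im in(("top",t),("scene",s)):
    h=cv2.cvtColor(im,cv2.COLOR_BGR2HSV)
    for c,lo,hi in(("orange",(3,170,90),(14,255,255)),("brass",(14,100,60),(25,255,255)),("blue",(105,120,50),(125,255,255))):
        m=cv2.inRange(h,lo,hi);k,_,st,ce=cv2.connectedComponentsWithStats(m)
        print(n,c,[(st[i].tolist(),ce[i].round(1).tolist()) for i in range(1,k) if st[i,4]>8 and st[i,1]>100])
```

```text
top orange [([224, 214, 20, 6, 64], [233.6, 215.8]), ([245, 216, 8, 4, 27], [248.7, 217.4])]
top brass [([190, 179, 6, 6, 32], [192.6, 181.3]), ([249, 184, 7, 5, 30], [251.9, 185.9]), ([238, 229, 7, 6, 33], [241.4, 231.3]), ([182, 252, 7, 5, 31], [185.2, 254.0]), ([225, 289, 7, 5, 30], [228.3, 290.9])]
top blue [([209, 276, 32, 7, 141], [223.4, 278.8])]
scene orange [([413, 224, 14, 6, 41], [419.6, 226.6]), ([427, 230, 4, 4, 11], [428.4, 231.6]), ([404, 237, 7, 4, 20], [407.2, 238.4])]
scene brass [([9, 124, 47, 14, 163], [33.6, 130.7]), ([421, 280, 5, 3, 9], [423.0, 281.0])]
scene blue [([394, 180, 13, 7, 38], [400.0, 182.8]), ([406, 187, 5, 4, 12], [408.2, 188.2]), ([387, 193, 7, 4, 20], [389.8, 194.4])]
```

View pics/crop.png

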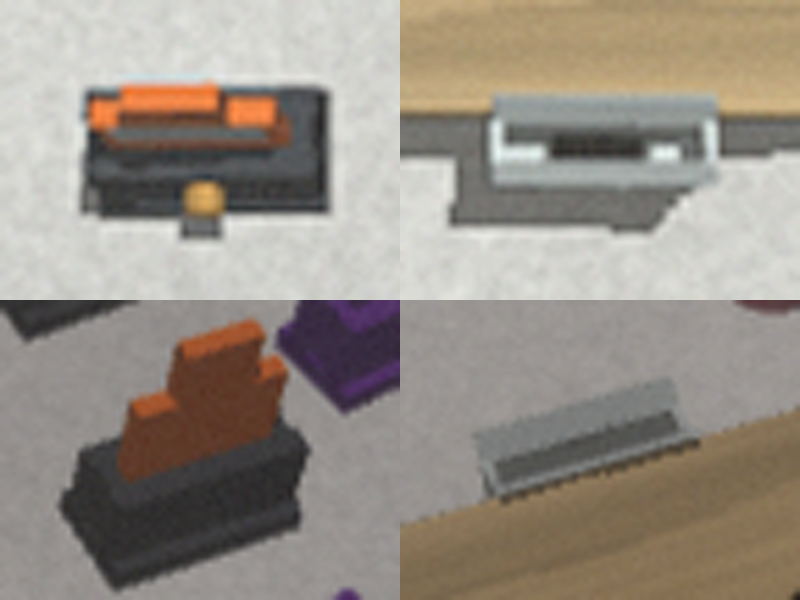

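The crop confirms the target: a dark steel socket holding the orange plate, with the grip tab at top (236,215) and scene (419,226), and the brass barrel on the robot side. The channel mouth is at top (371,258), framed by the aluminium lip and fascia. Next I'll triangulate these points.

```bash
cat > h.py <<'E'
import numpy as np,cv2
from plant import bot
C={n:bot.camera_info(n) for n in("top","scene")}
def tri(a,b):
    P=[C[n]["mtx"]@np.c_[C[n]["R"],C[n]["t"]] for n in("top","scene")]
    X=cv2.triangulatePoints(*P,np.array(a,float).reshape(2,1),np.array(b,float).reshape(2,1)).ravel();return X[:3]/X[3]
def ray(n,p,z):
    c=C[n];o=-c["R"].T@c["t"];d=c["R"].T@np.linalg.inv(c["mtx"])@[p[0],p[1],1];return o+d*(z-o[2])/d[2]
E
python3 - <<'E'
from h import *
np.set_printoptions(precision=4,suppress=True)
T=lambda x,y,u,v:((x+.5)/6.25-.5+u,(y+.5)/6.25-.5+v)
S=lambda x,y,u,v:((x+.5)/5.5556-.5+u,(y+.5)/5.5556-.5+v)
o=lambda x,y:T(x,y,209,200); c=lambda x,y:T(x,y,339,236)
so=lambda x,y:S(x,y,380,220); sc=lambda x,y:S(x,y,240,225)
def rep(t,a,b,z):
    X=tri(a,b);print(t,"tri",X,"top@z",ray("top",a,z),"scene@z",ray("scene",b,z))
# tab top face: (label-side edge and back edge), y+ end = top-left = scene right
rep("tab back y+",o(120,85),so(265,334),.117)
rep("tab back y-",o(219,85),so(180,358),.117)
rep("tab front y+",o(120,110),so(257,319),.117)
rep("tab front y-",o(219,109),so(176,343),.117)
rep("sh outer y+ back",o(90,101),so(287,372),.088)
rep("sh outer y- back",o(277,97),so(131,418),.088)
rep("lip y+",c(90,185),sc(272,78),.074)
rep("lip y-",c(318,185),sc(75,133),.074)
rep("fascia y+",c(90,95),sc(298,140),.074)
rep("fascia y-",c(318,95),sc(105,197),.074)
# rack wood outline
for n,z in(("top",.065),("scene",.065)):
    im=cv2.imread(f"pics/{n}0.png");m=cv2.inRange(cv2.cvtColor(im,cv2.COLOR_BGR2HSV),(12,50,70),(25,170,255))
    m[:100]=0 if n=="top" else m[:100]; m=cv2.morphologyEx(m,cv2.MORPH_CLOSE,np.ones((41,41))) if 0 else m
    cs=max(cv2.findContours(m,0,2)[0],key=cv2.contourArea)
    h=cv2.convexHull(cs)[:,0,:].astype(float);P=np.array([ray(n,p,z)[:2] for p in h])
    r=cv2.minAreaRect((P*1000).astype(np.float32));print(n,"rack",r,cv2.boxPoints(r).tolist())
# yaw of rack back and front edges in top
m=cv2.inRange(cv2.cvtColor(cv2.imread("pics/top0.png"),cv2.COLOR_BGR2HSV),(12,50,70),(25,170,255));m[:100]=0
for rng,f in((range(315,428),np.min),(list(range(315,350))+list(range(393,428)),np.max)):
    Q=np.array([ray("top",(u,f(np.where(m[:,u])[0])),.065)[:2] for u in rng]);p=np.polyfit(Q[:,1],Q[:,0],1);print("edge dx/dy",p)
E
```

```text
tab back y+ tri [ 0.6655  0.2851 -0.0599] top@z [0.632  0.2575 0.117 ] scene@z [0.766  0.1813 0.117 ]
tab back y- tri [ 0.6652  0.2418 -0.057 ] top@z [0.6323 0.2205 0.117 ] scene@z [0.7643 0.1468 0.117 ]
tab front y+ tri [ 0.6553  0.2859 -0.0619] top@z [0.6225 0.2572 0.117 ] scene@z [0.7589 0.182  0.117 ]
tab front y- tri [ 0.6558  0.2431 -0.0589] top@z [0.6232 0.2202 0.117 ] scene@z [0.7578 0.1486 0.117 ]
sh outer y+ back tri [ 0.666   0.3051 -0.0988] top@z [0.6316 0.2744 0.088 ] scene@z [0.7678 0.1956 0.088 ]
sh outer y- back tri [ 0.6672  0.2216 -0.0911] top@z [0.6339 0.2028 0.088 ] scene@z [0.7652 0.1306 0.088 ]
lip y+ tri [ 0.5181 -0.037   0.0702] top@z [ 0.5176 -0.0371  0.074 ] scene@z [ 0.5214 -0.0376  0.074 ]
lip y- tri [ 0.5189 -0.1232  0.072 ] top@z [ 0.5185 -0.1236  0.074 ] scene@z [ 0.5209 -0.1226  0.074 ]
fascia y+ tri [ 0.5529 -0.0372  0.0686] top@z [ 0.5522 -0.037   0.074 ] scene@z [ 0.5573 -0.0386  0.074 ]
fascia y- tri [ 0.554  -0.1225  0.0705] top@z [ 0.553  -0.1239  0.074 ] scene@z [ 0.5576 -0.1206  0.074 ]
top rack ((644.9837036132812, -79.67645263671875), (198.30874633789062, 299.5401306152344), 0.485921174287796) [[544.5626831054688, 69.247314453125], [547.1030883789062, -230.28204345703125], [745.4047241210938, -228.6002197265625], [742.8643188476562, 70.92913818359375]]
scene rack ((648.5812377929688, -80.03382873535156), (199.4301300048828, 298.7523498535156), 0.3000278174877167) [[548.0853271484375, 68.81814575195312], [549.6497802734375, -229.93011474609375], [749.0771484375, -228.88580322265625], [747.5126953125, 69.86245727539062]]
edge dx/dy [-0.0085  0.7435]
edge dx/dy [-0.0048  0.546 ]
```

Run:
```python
from h import *
np.set_printoptions(precision=4,suppress=True)
o=lambda x,y:((x+.5)/6.25-.5+209,(y+.5)/6.25-.5+200)
so=lambda x,y:((x+.5)/5.5556-.5+380,(y-299.5)/5.5556-.5+220)
def rep(t,a,b,z):
    X=tri(a,b);print(t,"tri",X,"top@z",ray("top",a,z),"scene@z",ray("scene",b,z))
rep("tab back y+",o(120,85),so(265,334),.117)
rep("tab back y-",o(219,85),so(180,358),.117)
rep("tab front y+",o(120,110),so(257,319),.117)
rep("tab front y-",o(219,109),so(176,343),.117)
rep("sh y+ back",o(90,101),so(287,372),.088)
rep("sh y- back",o(277,97),so(131,418),.088)
rep("blue",(223.4,278.8),(400,182.8),.117)
# yaw from barrel vs socket; tool with fingers closing along x
from scipy.spatial.transform import Rotation as R
x,y=.628,.2386
for yaw in(0,np.pi):
  for z in (.25,.115): 
    r=R.from_euler('z',np.pi/2+yaw)*R.from_euler('x',np.pi); print(yaw,r.as_matrix().round(2).tolist(),[bot.solve_ik(p,r.as_rotvec()) for p in((x,y,z),(.536,-.08,z))])
```

```text
tab back y+ tri [0.6324 0.2579 0.1154] top@z [0.632  0.2575 0.117 ] scene@z [0.6336 0.257  0.117 ]
tab back y- tri [0.6322 0.22   0.1159] top@z [0.6323 0.2205 0.117 ] scene@z [0.6329 0.2183 0.117 ]
tab front y+ tri [0.6233 0.2583 0.1149] top@z [0.6225 0.2572 0.117 ] scene@z [0.6251 0.2581 0.117 ]
tab front y- tri [0.6237 0.2209 0.1155] top@z [0.6232 0.2202 0.117 ] scene@z [0.625  0.2208 0.117 ]
sh y+ back tri [0.6321 0.2749 0.0853] top@z [0.6316 0.2744 0.088 ] scene@z [0.6341 0.273  0.088 ]
sh y- back tri [0.6335 0.2019 0.0878] top@z [0.6339 0.2028 0.088 ] scene@z [0.6333 0.2004 0.088 ]
blue tri [0.4799 0.2647 0.1142] top@z [0.4785 0.2617 0.117 ] scene@z [0.4832 0.2664 0.117 ]
0 [[0.0, 1.0, 0.0], [1.0, -0.0, -0.0], [0.0, 0.0, -1.0]] [array([ 0.2093,  0.677 , -1.0052,  1.4355,  0.5741,  1.3413, -0.8241]), array([ 0.6299,  0.3057, -0.6591,  1.7706,  0.2048,  1.1346, -0.0939])]
0 [[0.0, 1.0, 0.0], [1.0, -0.0, -0.0], [0.0, 0.0, -1.0]] [array([ 0.2621,  0.9003, -1.1142,  1.558 ,  0.8437,  1.2266, -1.0023]), array([ 0.5793,  0.4691, -0.6189,  1.9038,  0.3482,  0.8768, -0.2148])]
3.141592653589793 [[-0.0, -1.0, -0.0], [-1.0, 0.0, 0.0], [0.0, 0.0, -1.0]] [array([ 0.3196,  0.8574, -1.327 ,  1.4285,  0.8281,  1.4828,  2.1583]), array([-0.9152,  0.5066,  1.3685,  1.8578, -0.5301,  1.2228, -2.5191])]
3.141592653589793 [[-0.0, -1.0, -0.0], [-1.0, 0.0, 0.0], [0.0, 0.0, -1.0]] [array([ 0.3301,  1.0545, -1.3342,  1.5539,  1.0394,  1.3741,  2.0343]), array([-0.8344,  0.8078,  1.3473,  1.9886, -0.8936,  1.1298, -2.235 ])]
```

Both views agree. The tab centre is at (0.628, 0.239) with its top at 0.116 (0.117 expected), 37 x 9 mm in size, and yaw is about 0.01. The channel is at about (0.536, -0.080), in line with the rack. I'll grasp now.

```bash
cat >> h.py <<'E'
from scipy.spatial.transform import Rotation as R
np.set_printoptions(precision=4,suppress=True)
def rot(yaw): return (R.from_euler('z',np.pi/2+yaw)*R.from_euler('x',np.pi)).as_rotvec()
def st(t=""):
    o=bot.get_obs();print(t,round(o["time"],2),o["ee_pos"],o["ft_force"].round(1),"w",round(o["width"],4),"g",round(o["gripper_force"],1));return o
E
python3 - <<'E'
from h import *
bot.goto((.628,.239,.22),rot(.01));st("above")
bot.gripper_to(.05)
bot.move_linear((.628,.239,.086),speed=.1);st("down")
bot.gripper_to(.0,grasp_force=15);st("grip15")
cv2.imwrite("pics/g.png",np.hstack([cv2.resize(bot.get_image("top")[190:250,200:280,::-1],(400,300)),cv2.resize(bot.get_image("scene")[190:280,360:480,::-1],(400,300))]))
E
```

```text
above 3.57 [0.6284 0.238  0.2198] [-0.  -0.1  0.3] w 0.092 g 0.0
down 5.82 [0.6284 0.2393 0.0868] [ 0.1  0.4 -1. ] w 0.05 g 0.0
grip15 6.5 [0.628 0.239 0.086] [ 0.1 -0.1  0.8] w 0.0101 g 15.0
```

View pics/g.png

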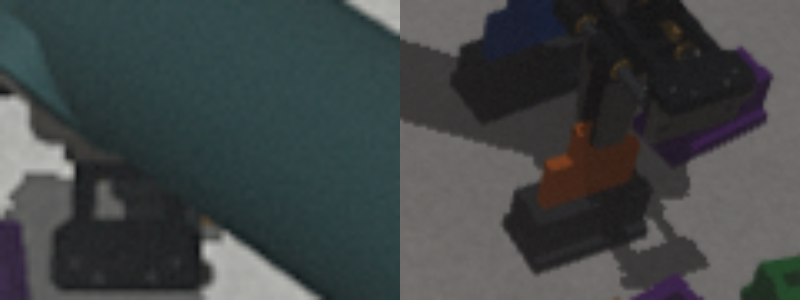

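The right-hand (scene) crop shows the fingers pinching the orange tab at about (600,125). Width is 10.1 mm, and side load is near zero. I'll pull straight up with a firmer grip and carry it over the channel.

Run:
```python
from h import *
bot.gripper_to(.0,grasp_force=45)
bot.move_linear((.628,.239,.17),speed=.06);st("pulled")
bot.move_linear((.628,.239,.23),speed=.12);st("up")
bot.move_linear((.536,-.08,.23),frame=rot(.006),speed=.15);st("over")
bot.move_linear((.536,-.08,.175),speed=.08);st("pre")
bot.pause(.3)
cv2.imwrite("pics/p.png",np.hstack([cv2.resize(bot.get_image("top")[220:290,325:418,::-1],(400,300)),cv2.resize(bot.get_image("scene")[180:300,200:360,::-1],(400,300))]))
cv2.imwrite("pics/ps.png",bot.get_image("scene")[:,:,::-1])
```

```text
pulled 8.37 [0.6278 0.2389 0.1695] [ 0.4 -0.1 -1.5] w 0.0091 g 45.0
up 9.02 [0.6278 0.2387 0.2296] [ 0.6  0.2 -1.1] w 0.0096 g 45.0
over 11.38 [ 0.5361 -0.0792  0.2301] [-0.   0.3 -0.2] w 0.0092 g 45.0
pre 12.22 [ 0.5363 -0.0798  0.1753] [-0.4 -0.1  0. ] w 0.0093 g 45.0
```

View pics/p.png

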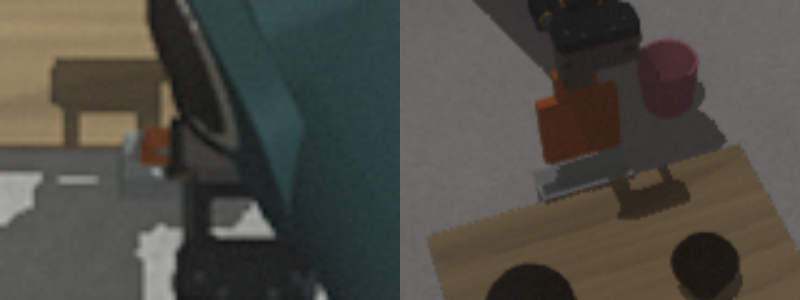

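The holder is in the gripper above the channel. In the scene view its lower back edge runs from about (258,245) to (288,236), and the cup is clear to the right. I'll check the height for slip, then lower it in steps with a force check.

Run:
```python
from h import *
print(ray("scene",(258,245.2),.101),ray("scene",(288,236),.101))
b=np.mean([bot.get_obs()["ft_force"]],0)
for z in(.155,.149,.145,.141,.137,.133,.129,.125,.121,.117):
    bot.move_linear((.536,-.08,z),speed=.05);f=st(f"{z}")["ft_force"]-b
    if abs(f[2])>8 or np.hypot(f[0],f[1])>10: print("stop");break
```

```text
[ 0.5384 -0.1134  0.101 ] [ 0.5364 -0.0427  0.101 ]
0.155 13.22 [ 0.5359 -0.0798  0.1548] [ 0.3 -0.  -0.6] w 0.0097 g 45.0
0.149 13.48 [ 0.5358 -0.08    0.1487] [ 1.  -0.2 -0.2] w 0.0092 g 45.0
0.145 13.73 [ 0.5358 -0.08    0.1448] [ 0.4 -1.5 -0.7] w 0.0094 g 45.0
0.141 13.98 [ 0.5358 -0.08    0.1407] [-0.   0.2 -1.4] w 0.0097 g 45.0
0.137 14.23 [ 0.5358 -0.08    0.1367] [ 0.2 -0.4 -0.3] w 0.0094 g 45.0
0.133 14.48 [ 0.5358 -0.08    0.1327] [ 0.4  0.1 -1.5] w 0.0096 g 45.0
0.129 14.73 [ 0.5358 -0.08    0.1287] [ 0.8  0.4 -0.8] w 0.0094 g 45.0
0.125 14.98 [ 0.5358 -0.08    0.1247] [ 0.7  0.4 -0.8] w 0.0093 g 45.0
0.121 15.23 [ 0.5358 -0.08    0.1207] [ 0.5  0.2 -0.7] w 0.0092 g 45.0
0.117 15.48 [ 0.5358 -0.08    0.1167] [-0.2  0.5 -0.8] w 0.0092 g 45.0
```

It went in with no contact. Now I'll press past the foot until the ledges stop it.

Run:
```python
from h import *
for z in np.arange(.115,.0985,-.001):
    bot.move_linear((.536,-.08,z),speed=.02);bot.pause(.1);f=st(f"{z:.4f}")["ft_force"]
    if abs(f[2])>18 or np.hypot(f[0],f[1])>12: print("stop");break
```

```text
0.1150 15.83 [ 0.536 -0.08   0.115] [-0.7 -0.3 -0.5] w 0.0092 g 45.0
0.1140 16.18 [ 0.536 -0.08   0.114] [ 0.5  0.5 -0.9] w 0.0094 g 45.0
0.1130 16.53 [ 0.536 -0.08   0.113] [-0.5 -0.2  0.5] w 0.0092 g 45.0
0.1120 16.88 [ 0.536 -0.08   0.112] [-0.7 -0.7 -0.9] w 0.009 g 45.0
0.1110 17.23 [ 0.5363 -0.0799  0.1114] [-0.2  0.1  4.2] w 0.0091 g 45.0
0.1100 17.58 [ 0.5362 -0.08    0.1101] [-0.4 -0.5  4.6] w 0.0096 g 45.0
0.1090 17.93 [ 0.5361 -0.08    0.1091] [0.5 1.  4.3] w 0.0091 g 45.0
0.1080 18.28 [ 0.5361 -0.08    0.1081] [0.8 0.1 5.7] w 0.0094 g 45.0
0.1070 18.63 [ 0.5362 -0.0799  0.1072] [-0.6 -0.7  6.2] w 0.0093 g 45.0
0.1060 18.98 [ 0.5362 -0.0799  0.1062] [-0.1  0.5  5.9] w 0.0096 g 45.0
0.1050 19.33 [ 0.5362 -0.0799  0.1053] [-0.7 -0.7  5. ] w 0.0093 g 45.0
0.1040 19.68 [ 0.5363 -0.0799  0.1043] [-0.1  0.5  6.7] w 0.0094 g 45.0
0.1030 20.03 [ 0.5367 -0.0799  0.1039] [-1.   0.7  9.3] w 0.0094 g 45.1
0.1020 20.38 [ 0.5374 -0.0799  0.1038] [-0.8 -0.2 16.4] w 0.0096 g 45.2
0.1010 20.73 [ 0.5382 -0.0799  0.1038] [-2.  -0.3 21.7] w 0.0093 g 45.4
stop
```

It bottomed out at TCP z = 0.1038, 8 mm below foot contact (0.1118), with the force rising to 22 N. I'll ease to about 15 N and take one last look.

Run:
```python
from h import *
bot.move_linear((.536,-.08,.102),speed=.02);bot.pause(.3);st("hold")
cv2.imwrite("pics/e.png",cv2.resize(bot.get_image("scene")[170:305,200:380,::-1],(800,600)))
```

```text
hold 21.28 [ 0.5374 -0.0799  0.1038] [-2.3 -0.4 15. ] w 0.0096 g 45.2
```

View pics/e.png

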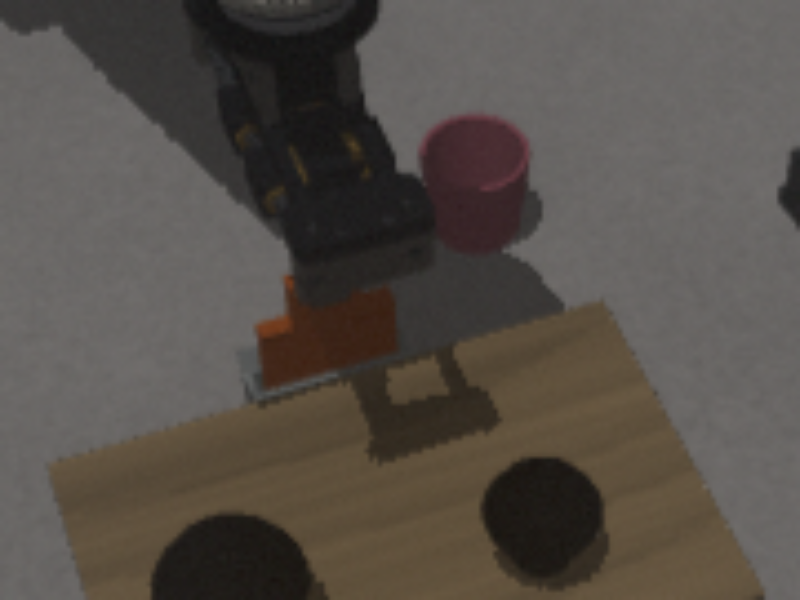

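The holder (crop 325,340) stands in the channel behind the lip, upright and in line with the rack, with its plain orange back facing the mushrooms. The cup and mushrooms haven't moved. I'm handing in.

```bash
python3 -c "
from plant import bot
print(bot.close_job())"
```

```text
the job is handed in; nothing more can be done
None
```

The job is handed in: the orange label holder is held pressed home in the rack channel, label facing out, with about 15 N on it and the foot down about 8 mm by the tool height; the verdict wasn't shown.

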